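# Lay out a drain-fitting order in the counter tray

## Task

Lay out the customer's order in the grey tray: put the flat black seal ring over the tray's post so that it lies on the tray floor, and put the wide-flanged collar over the same post so that it lies flat on the seal. Stand the straight coupling centred on the round pad at the tray's other end and seat the square-headed plug fully in the coupling's top, and stand the stepped reducer, wide end down, on the tray floor in line with post and pad and midway between them. Leave the elbow on the cardboard and the tee on the counter where they lie, with everything let go and still.

Things in the scene. Friction and masses are not known exactly. Their poses are not given: they have to be found in the camera images.
- tray: Shallow grey plastic order tray, fixed, open on top, at any yaw, to the robot's left or right: 290 mm along its x, 190 mm along its y, walls 4 mm thick and 22 mm high, floor 4 mm thick. Origin: centre of its underside, at counter height; z up. The post is at x = -80 mm, the pad at x = +80 mm, both on its x axis: the middle between them is over the origin.
- post: Fixed black upright round post in the tray, 30 mm diameter, 30 mm high above the tray floor, top edge bevelled 4 mm. Origin: centre of its foot, on the tray floor (4 mm above the counter).
- pad: Fixed black flat round pad on the tray floor, 76 mm diameter, 3 mm thick. Origin: centre of its underside, on the tray floor (4 mm above the counter); its top is 7 mm above the counter.
- seal: Loose flat black rubber seal ring, outer diameter 64 mm, hole 40 mm, 8 mm thick, 30 g. Origin: centre of its underside; z up. It starts flat on a 4 mm thick sheet of cardboard fixed on the counter, as do the flange, coupling, plug, reducer and elbow, upright as described, in shuffled places at least 100 mm apart (centres).
- flange: Loose cream plastic flanged collar, lying flange down: round flange 80 mm diameter and 5 mm thick, with a hub tube of 50 mm outer diameter standing on it up to 28 mm above the underside; a 40 mm hole runs right through. About 60 g. Origin: centre of its underside; z up. Grip it by the hub.
- coupling: Loose cream plastic straight coupling, a plain tube standing upright: outer diameter 54 mm, bore 46 mm right through, 50 mm high, about 60 g. Origin: centre of its lower end; z up.
- plug: Loose cream plastic plug standing on its spigot: round spigot 40 mm diameter, 12 mm long (foot tapered to 34 mm); above it a disc 62 mm diameter, 8 mm thick; on top a square grip 26 x 26 mm, from 20 to 38 mm above the underside, sides along its x and y. 70 g. Origin: centre of the spigot's underside; z up. Seated in the coupling, its disc rests on the rim.
- reducer: Loose cream plastic stepped reducer tube standing on its wide end: 46 mm diameter up to 22 mm, tapering to a neck of 32 mm diameter from 28 to 48 mm (its top). About 50 g. Origin: centre of its lower, wide end; z up.
- elbow: Loose cream plastic 90 degree pipe elbow lying flat on the cardboard, two legs of 34 mm diameter, about 70 x 70 mm overall, 34 mm high; not part of the order. Origin: near its middle, on its underside.
- tee: Loose cream plastic pipe tee lying flat on the counter beyond the other things, run 80 mm long, pipe 32 mm diameter; not part of the order. Origin: near its middle, on its underside.
Things that resemble listed ones, but are neither listed nor needed, are in the scene too. Leave any green or purple look-alike of the reducer alone.

How it is judged:
At the end, for the whole second after the job is handed in: Seal flat on the tray floor and flange flat on it, both within 12 mm of the post; coupling on the pad within 14 mm; plug seated in it within 8 mm; reducer on the tray floor, wide end down, within 15 mm each way of the midpoint of post and pad; all within 0.1 rad of upright, at rest (horizontal distance between each of seal, flange and post below 0.012 m and z of seal in the frame of tray between 0.001 and 0.008 m and angle between each of seal, flange, coupling, plug, reducer's own z axis and vertical below 0.1 rad and z of flange in the frame of seal between 0.005 and 0.011 m and horizontal distance between coupling and pad below 0.014 m and z of coupling in the frame of pad between 0 and 0.006 m and horizontal distance between plug and coupling below 0.008 m and z of plug in the frame of coupling between 0.034 and 0.042 m and x of reducer in the frame of tray between -0.015 and 0.015 m and y of reducer in the frame of tray between -0.015 and 0.015 m and z of reducer in the frame of tray between 0.001 and 0.008 m and linear speed of each of seal, flange, coupling, plug, reducer below 0.02 m/s); the robot touches nothing.
It fails at once if the elbow is moved more than 25 mm (distance of elbow from where it was at the start of the episode above 0.025 m).
It fails at once if the tee is moved more than 25 mm (distance of tee from where it was at the start of the episode above 0.025 m).
It also fails if it takes over 131 s, if anything falls off the work surface, if the arm or the gripper's body presses on something with over 40 N, if the wrist force passes 120 N, or if a joint passes its speed limit or range.

## Robot

A 6-joint arm with a two-finger parallel gripper is mounted at the origin on the work surface. World frame = base frame: x ahead of the robot, y to its left, z up, the work surface at z = 0. Lengths are in m, angles in rad, forces in N, time in s.
With the tool pointing down it reaches from about 0.275 to 0.975 m from the base axis. Payload 8.4 kg.
Tool frame: the origin (TCP) lies between the finger pads; the fingertips stand env.tips_ahead ahead of it and the grasp point (between the pads) lies 3 mm ahead of it (env.tips_ahead is the distance from the TCP to the fingertips, in m); z points along the fingers, y is the line along which they close (so a half turn about z gives the same grasp; the last joint's range is limited). The gripper opens to 92 mm and grips with 3 to 60 N. Pads are 20 mm wide; open, the fingers measure 128 mm over their backs; the gripper's body (75 mm by 189 mm) begins 69 mm behind the grasp point.
Start: joints at [-1.147, 0.353, 1.633, -0, 1.155, -0.002], TCP at [0.258, -0.569, 0.237] pointing down, gripper open.
Joint ranges: [-2.63, 2.63], [-0.92, 2.1], [0.06, 2.66], [-1.3, 4.44], [0, 2.69], [-3.02, 3.02]. Speed limits (rad/s): [2.22, 2.22, 2.79, 3.14, 3.14, 3.14].

## Interface

Orientations are given as a unit quaternion [w, x, y, z].
In Python, from rig import env gives the robot as it stands.
- The arm moves only by the tool servo_tool, never from a script. Its arguments are lists of equal length, an entry for each row: "slide": the shift along the tool's x, y, z in cm, a list of three; "rotation": the turn, a rotation vector about the tool's x, y, z in rad, a list of three; "jaw": the finger opening in cm, from 0 to 9.19. A call has exactly 10 rows; each row is the pose to reach, as a shift and turn from the pose commanded when the call began, along the tool's axes at that moment; what a row does not reach only later rows make up. A row lasts 1/10 s, in which the tool goes at most 50 mm and 8.59 degrees, less where a joint would pass 70% of its speed; a pose out of reach is approached as far as the arm can. A call with a gripper value outside its range is refused whole. The fingers move at their own pace and stop on an object; the grip force is fixed at half the most. Time passes only in rows, so rows that repeat a pose let the fingers close, or fill a call up. It gives the time, the measured TCP pose, the force, the opening and the grip force at its end, in the units of the state.
- env.get_obs(): the state, without advancing time (a new reading comes with each control period).
- env.capture(name): name is "scene" or "top" or "wrist"; returns (picture, depth): 400x640x3 uint8, red, green, blue; 400x640 float32, m along the optical axis (not along the pixel's ray), 0 where there is no reading.
- env.get_calibration(name): a dict with "fx", "fy", "cx", "cy" (pixels), "k1" (the pictures are not rectified: a ray, as slopes to the right and down, at radius r is drawn at 1 + k1 r^2 times it, then the intrinsics apply), "view" (4x4, takes a point from world to camera coordinates). Camera axes: x right, y down, z forward; pixel columns grow to the right and rows downward; lengths in m; the calibration is good to about 2 mm. A picture is of the moment at which its call begins: read the wrist's pose just before it. get_calibration takes no time and is no camera call; for the wrist camera it gives the pose at the moment of the call.
- env.hand_in(): hands the job in; it is judged then, once.
The state is a dict: "clock": time; "joint_positions": joint angles; "dq": joint speeds; "tau": joint torques, N m; "eef_pos": TCP position; "tool_rot": TCP orientation; "contact_force": force on the tool from outside, world axes, zero at the start; "wrist_torque": the same for the moment, N m; "grip_width": opening from 0.0 (shut) to 1.0 (fully open); "grasp_force": force on a finger pad.
Only numpy, scipy, OpenCV 4.12 (cv2) and the standard library are available. Lean on these libraries where they do the work, as an engineer would, in place of code of your own. Each camera call takes 0.05 s, during which the arm holds its last target. There are 200 camera calls.

## Working session

There is one attempt and no reset: what is moved stays moved. The work goes in short steps, Python scripts to look and compute and a tool call to move; the robot and the scene stay as the last step left them, time stands still between calls to the robot, and variables do not carry over. Pictures are saved under pics/ and viewed, at most 14 in all, crops included, and the job is handed in when it is done.

Besides the shell and the picture viewer there is one more tool, called after "Request:" by a JSON object that holds its "op" and its "data", one argument or row to a line. servo_tool: Moves the arm, as the interface text tells. Its arguments: {"type":"object","properties":{"slide":{"type":"array"},"rotation":{"type":"array"},"jaw":{"type":"array"}},"required":["slide","rotation","jaw"]}

```bash
mkdir -p pics; ls
python3 - <<'E'
from rig import env
import cv2,numpy as np
print(env.get_obs(), env.tips_ahead)
for n in ("scene","top"):
    p,d=env.capture(n); np.savez(f"{n}0.npz",p=p,d=d)
    c=env.get_calibration(n); print(n,{k:np.round(v,4).tolist() for k,v in c.items()})
    cv2.imwrite(f"pics/{n}0.png",p[:,:,::-1])
E
```

```text
pics
{'clock': 0.0, 'joint_positions': array([-1.14741711e+00,  3.53606095e-01,  1.63414157e+00,  1.30372471e-05,
        1.15522081e+00, -2.39432414e-03]), 'dq': array([-1.51292032e-03, -1.79235197e-03, -3.44670944e-04,  1.11805589e-03,
       -9.44831648e-04,  6.42248343e-06]), 'tau': array([ 2.59787506e-03, -5.93846154e+01, -3.34217727e+01,  6.99711288e-02,
        2.32863869e-02, -1.35817240e-04]), 'eef_pos': array([ 0.25795147, -0.56876097,  0.23588677]), 'tool_rot': array([-6.73972813e-04,  9.77425390e-01,  2.11279750e-01, -1.37902686e-04]), 'contact_force': array([-0.50027388,  0.18617081,  0.62512951]), 'wrist_torque': array([-0.02116406,  0.00320346,  0.03051582]), 'grasp_force': 0.0, 'grip_width': 1.0001898974617338} 0.022
scene {'fx': 401.3924, 'fy': 401.3924, 'cx': 320.7165, 'cy': 195.9628, 'k1': -0.0432, 'view': [[-0.8003, 0.5994, -0.0155, 0.4293], [0.4478, 0.5804, -0.6801, -0.2202], [-0.3986, -0.5513, -0.7329, 1.1968], [0.0, 0.0, 0.0, 1.0]]}
top {'fx': 387.5678, 'fy': 387.5678, 'cx': 317.2159, 'cy': 199.2563, 'k1': -0.0831, 'view': [[-0.0295, -0.9995, 0.0088, -0.0044], [-0.9853, 0.0276, -0.1688, 0.5354], [0.1685, -0.0136, -0.9856, 0.7871], [0.0, 0.0, 0.0, 1.0]]}
```

View pics/scene0.png

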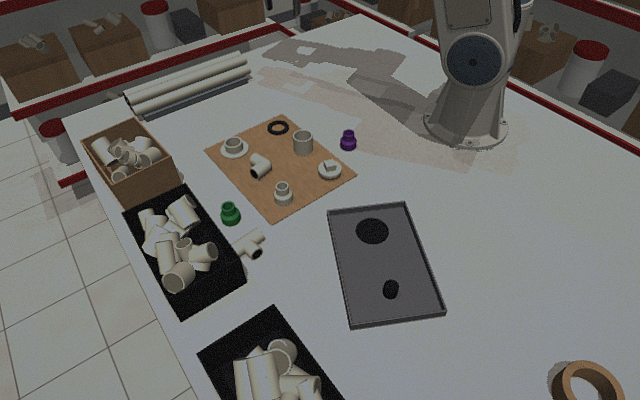

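View pics/top0.png

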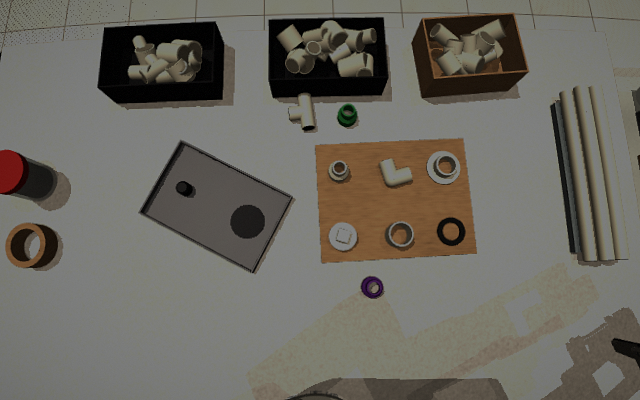

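The scene view shows the tray (post ~(391,289), pad ~(372,231)), the cardboard parts, a green look-alike at (230,213) and a purple one at (348,140). In the top view:
- **Tray:** post ~(185,188), pad ~(248,221).
- **Order parts:** reducer (339,170), flange (443,167), plug (343,237), coupling (400,235), seal (451,231).
- **Leave alone:** elbow (396,173), tee (305,112).

```bash
cat > h.py <<'E'
import numpy as np, cv2
from rig import env
def rays(c,uv):
    K=np.array([[c["fx"],0,c["cx"]],[0,c["fy"],c["cy"]],[0,0,1]],float)
    D=np.array([c["k1"],0,0,0,0.])
    uv=np.asarray(uv,np.float64).reshape(-1,1,2)
    s=cv2.undistortPointsIter(uv,K,D,None,None,(3,40,1e-9)).reshape(-1,2)
    V=np.asarray(c["view"]); R=V[:3,:3]; o=-R.T@V[:3,3]
    return o,np.c_[s,np.ones(len(s))]@R      # world dirs, unit depth
def plane(c,uv,z):
    o,r=rays(c,uv); return (o+r*((z-o[2])/r[:,2])[:,None])[:,:2]
def cloud(c,d):
    v,u=np.mgrid[:d.shape[0],:d.shape[1]]
    o,r=rays(c,np.c_[u.ravel(),v.ravel()])
    P=o+r*d.reshape(-1,1); P[d.ravel()==0]=np.nan
    return P.reshape(*d.shape,3)
def circ(P):
    A=np.c_[2*P,np.ones(len(P))]; s=np.linalg.lstsq(A,(P**2).sum(1),rcond=None)[0]
    return s[:2],np.sqrt(s[2]+s[:2]@s[:2])
def mecirc(P):
    (x,y),r=cv2.minEnclosingCircle((P*1000).astype(np.float32)); return np.round([x,y,r],1)
E
python3 - <<'E'
from h import *
a=np.load("top0.npz");p,d=a["p"],a["d"];c=env.get_calibration("top")
W=cloud(c,d);z=W[...,2]
print("table z",np.nanmedian(z[290:310,250:300]),"cardboard",np.nanmedian(z[195:205,340:440]),np.nanstd(z[195:205,340:440]))
hsv=cv2.cvtColor(p,cv2.COLOR_RGB2HSV)
# top faces by depth
for n,(u,v),h in [("reducer",(339,170),.052),("flange",(443,167),.032),("plug",(343,237),.042),("coupling",(400,235),.054),("seal",(451,231),.012),("purple",(372,287),.048),("green",(347,114),.048)]:
    m=np.zeros(z.shape,bool);m[v-24:v+25,u-24:u+25]=1
    zz=z[m];k=m&(np.abs(z-h)<.006)
    print(n,"max z",np.round(np.nanpercentile(zz,[50,90,98]),4),k.sum(),"hsv",hsv[v,u],mecirc(W[k][:,:2]) if k.sum()>3 else "")
# flat features by colour, rays onto plane
g=cv2.cvtColor(p,cv2.COLOR_RGB2GRAY)
for n,(u,v),h,s in [("pad",(248,221),.007,30),("posttop",(185,188),.034,16),("seal",(451,231),.012,24)]:
    roi=g[v-s:v+s,u-s:u+s]; t,b=cv2.threshold(roi,0,255,cv2.THRESH_BINARY_INV+cv2.THRESH_OTSU)
    cs=max(cv2.findContours(b,cv2.RETR_EXTERNAL,cv2.CHAIN_APPROX_NONE)[0],key=cv2.contourArea).reshape(-1,2)+[u-s,v-s]
    xy=plane(c,cs,h); q,r=circ(xy); print(n,t,np.round(q*1000,1),"r",round(r*1000,1),mecirc(xy))
# tray: mask between
b=((np.abs(hsv[...,1].astype(int))<60)&(g<110)).astype(np.uint8)
lab,L,st,ce=cv2.connectedComponentsWithStats(b)
i=L[200,205];print("tray comp",st[i]);
cs=cv2.findContours((L==i).astype(np.uint8),cv2.RETR_EXTERNAL,cv2.CHAIN_APPROX_NONE)[0][0]
ap=cv2.approxPolyDP(cs,8,True).reshape(-1,2);print(ap.tolist(),np.round(plane(c,ap,.022)*1000,1).tolist())
E
```

```text
table z 0.0011583151842701755 cardboard 0.005508757169611078 0.001538667518663894
reducer max z [0.0058 0.0271 0.0528] 88 hsv [ 15 140  62] [602.  -69.9  16.1]
flange max z [0.0067 0.0182 0.0338] 176 hsv [ 14 142 115] [ 608.5 -312.3   25. ]
plug max z [0.006  0.0267 0.0438] 152 hsv [ 90   2 131] [455.  -72.4  17.1]
coupling max z [0.0057 0.0331 0.0558] 168 hsv [ 14 144 115] [ 455.2 -192.9   27.3]
seal max z [0.0058 0.0129 0.0152] 1108 hsv [ 15 145 116] [ 461.6 -314.    75.2]
purple max z [0.0016 0.024  0.0486] 94 hsv [ 19  53 101] [ 346.2 -131.1   16. ]
green max z [0.0026 0.0284 0.0495] 94 hsv [24 47 81] [735.5 -97.   17.5]
pad 56.0 [496.2 137.3] r 37.6 [496.3 137.1  39. ]
posttop 50.0 [567.7 269.5] r 19.4 [567.8 269.7  23.6]
seal 52.0 [ 460.1 -316.5] r 31.3 [ 460.2 -316.7   32.6]
tray comp [  138   140   158   134 11348]
[[180, 140], [138, 213], [254, 273], [295, 199]] [[685.6, 290.1], [519.2, 380.0], [382.2, 120.3], [541.0, 28.9]]
```

Request:
{"op": "servo_tool", "data": {
  "slide": [
    [38.3,-21,-14.4],
    [38.3,-21,-14.4],
    [38.3,-21,-14.4],
    [38.3,-21,-14.4],
    [38.3,-21,-14.4],
    [38.3,-21,-14.4],
    [38.3,-21,-14.4],
    [38.3,-21,-14.4],
    [38.3,-21,-14.4],
    [38.3,-21,-14.4]
  ],
  "rotation": [
    [0,0,-0.64],
    [0,0,-0.64],
    [0,0,-0.64],
    [0,0,-0.64],
    [0,0,-0.64],
    [0,0,-0.64],
    [0,0,-0.64],
    [0,0,-0.64],
    [0,0,-0.64],
    [0,0,-0.64]
  ],
  "jaw": [9,9,9,9,9,9,9,9,9,9]
}}

```text
clock: 1.1
eef_pos: [0.5229, -0.2164, 0.3822]
tool_rot: [0.001, 0.86, 0.51, 0.001]
contact_force: [-0.5, -0.4, 0.5]
grip_width: 0.983
grasp_force: 0.0
```

Request:
{"op": "servo_tool", "data": {
  "slide": [
    [0,0,0],
    [0,0,0],
    [0,0,0],
    [0,0,0],
    [0,0,0],
    [0,0,0],
    [0,0,0],
    [0,0,0],
    [0,0,0],
    [0,0,0]
  ],
  "rotation": [
    [0,0,0],
    [0,0,0],
    [0,0,0],
    [0,0,0],
    [0,0,0],
    [0,0,0],
    [0,0,0],
    [0,0,0],
    [0,0,0],
    [0,0,0]
  ],
  "jaw": [9,9,9,9,9,9,9,9,9,9]
}}

```text
clock: 2.1
eef_pos: [0.5203, -0.2197, 0.3806]
tool_rot: [0.0, 0.861, 0.508, 0.0]
contact_force: [-0.5, -0.0, -0.8]
grip_width: 0.979
grasp_force: 0.0
```

Run:
```python
from h import *
o=env.get_obs(); c=env.get_calibration("wrist"); p,d=env.capture("wrist")
np.savez("w1.npz",p=p,d=d,**c); cv2.imwrite("pics/w1.png",p[:,:,::-1])
print(o["clock"],o["eef_pos"],o["tool_rot"],o["joint_positions"].round(3)); print(c)
```

```text
2.1 [ 0.52026475 -0.21970023  0.38059444] [1.06360276e-05 8.61314108e-01 5.08072836e-01 2.40206869e-05] [-0.402  0.153  1.58   0.     1.409  0.103]
{'fx': 287.3200050876304, 'fy': 287.3200050876304, 'cx': 318.6729821863386, 'cy': 204.78316955164485, 'k1': -0.04238548120459847, 'view': array([[ 8.75413645e-01, -4.83374230e-01,  5.51298458e-04,
        -5.63658644e-01],
       [-4.62719995e-01, -8.37676923e-01,  2.90150958e-01,
        -1.76052927e-02],
       [-1.39789686e-01, -2.54257205e-01, -9.56980730e-01,
         5.47069128e-01],
       [ 0.00000000e+00,  0.00000000e+00,  0.00000000e+00,
         1.00000000e+00]])}
```

View pics/w1.png

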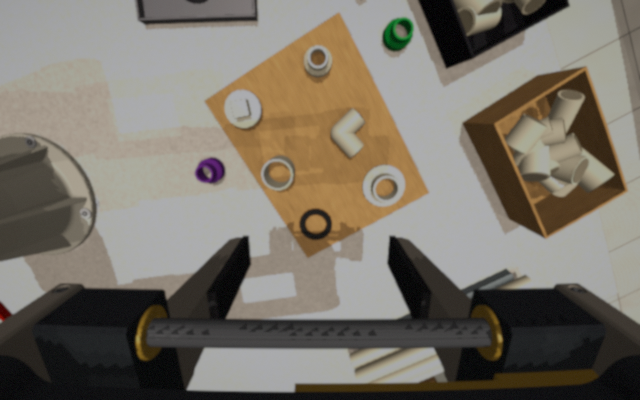

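Wrist view shows the parts: seal (316,223), flange (384,186), coupling (278,174), plug (243,109), reducer (318,60), elbow (347,133). I'll measure them all from here.

Run:
```python
from h import *
a=np.load("w1.npz");p,d=a["p"],a["d"];c={k:a[k] for k in("fx","fy","cx","cy","k1","view")}
W=cloud(c,d);z=W[...,2]
print("cardboard z",np.nanmedian(z[190:205,320:345]))
for n,(u,v),h in [("reducer",(318,60),.052),("flange",(384,186),.032),("flangedisc",(384,186),.009),("plug",(243,109),.042),("plugdisc",(243,109),.024),("coupling",(278,174),.054),("seal",(316,223),.012)]:
    m=np.zeros(z.shape,bool);m[v-24:v+25,u-24:u+25]=1
    k=m&(np.abs(z-h)<.0035)
    L=cv2.connectedComponentsWithStats(k.astype(np.uint8),connectivity=8)
    i=1+np.argmax(L[2][1:,4]);k=L[1]==i
    P=plane(c,np.argwhere(k)[:,::-1],h)
    print(n,np.nanmedian(z[k]).round(4),k.sum(),mecirc(P),mecirc(W[k][:,:2]),cv2.minAreaRect((P*1000).astype(np.float32)))
g=cv2.cvtColor(p,cv2.COLOR_RGB2GRAY);s=30;u,v=316,223
b=(g[v-s:v+s,u-s:u+s]<50).astype(np.uint8)
cs,hi=cv2.findContours(b,cv2.RETR_CCOMP,cv2.CHAIN_APPROX_NONE)
for q in cs:
    if len(q)>30:
        xy=plane(c,q.reshape(-1,2)+[u-s,v-s],.012);print("seal",circ(xy),mecirc(xy))
cv2.imwrite("pics/plug1.png",cv2.resize(p[70:150,200:290,::-1],None,fx=6,fy=6,interpolation=cv2.INTER_CUBIC))
```

```text
cardboard z 0.004161566903220892
reducer 0.0519 178 [603.5 -69.4  16.6] [603.5 -69.   16.5] ((602.614990234375, -69.43558502197266), (32.23968505859375, 30.38250160217285), 61.086002349853516)
flange 0.0318 233 [ 609.3 -311.    25.2] [ 609.3 -311.7   25. ] ((609.7547607421875, -311.4408264160156), (47.57386016845703, 48.83515167236328), 61.20939254760742)
flangedisc 0.0091 779 [ 607.6 -312.6   48.9] [ 607.9 -313.6   49.3] ((607.272705078125, -312.6185302734375), (84.34058380126953, 79.4496078491211), 65.9185791015625)
plug 0.042 277 [457.7 -72.7  17.9] [457.6 -72.8  17.9] ((457.85784912109375, -72.72731018066406), (26.20916175842285, 26.587371826171875), 71.18650817871094)
plugdisc 0.0241 824 [457.3 -73.   31.8] [457.2 -72.7  31.6] ((457.8633117675781, -72.99695587158203), (61.68992614746094, 61.40160369873047), 84.69409942626953)
coupling 0.0538 236 [ 456.6 -192.8   26.9] [ 456.2 -192.9   27. ] ((456.74176025390625, -192.56112670898438), (52.77865982055664, 52.11248779296875), 59.60000991821289)
seal 0.0121 508 [ 461.6 -315.3   32.2] [ 461.4 -316.2   32.1] ((461.6582946777344, -315.3575134277344), (63.444095611572266, 61.63247299194336), 61.0882568359375)
seal (array([ 0.46169662, -0.31666168]), np.float64(0.028837311790819314)) [ 461.6 -316.7   30.2]
seal (array([ 0.46273599, -0.31545541]), np.float64(0.022229507647408456)) [ 463.  -315.9   23.6]
```

View pics/plug1.png

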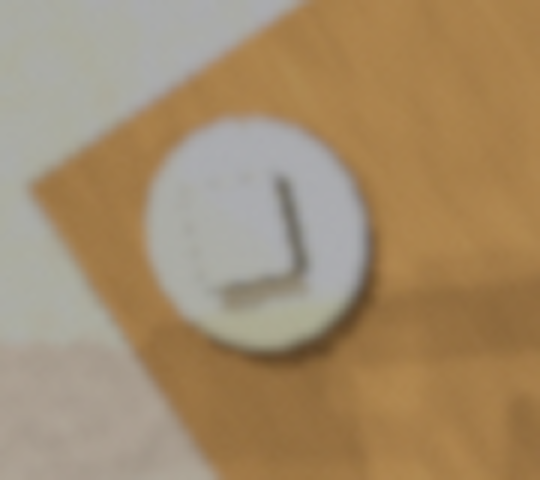

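The crop shows the plug's square head turned about 10° from the image axes, with edges at 71° in the world. All measured heights match the given sizes. Next is the seal.

Request:
{"op": "servo_tool", "data": {
  "slide": [
    [-11.3,-0.5,20],
    [-11.3,-0.5,20],
    [-11.3,-0.5,30],
    [-11.3,-0.5,30],
    [-11.3,-0.5,30],
    [-11.3,-0.5,30],
    [-11.3,-0.5,30],
    [-11.3,-0.5,30],
    [-11.3,-0.5,30],
    [-11.3,-0.5,30]
  ],
  "rotation": [
    [0,0,0],
    [0,0,0],
    [0,0,0],
    [0,0,0],
    [0,0,0],
    [0,0,0],
    [0,0,0],
    [0,0,0],
    [0,0,0],
    [0,0,0]
  ],
  "jaw": [9,9,9,9,9,9,9,9,9,9]
}}

```text
clock: 3.15
eef_pos: [0.4625, -0.3167, 0.0823]
tool_rot: [0.001, 0.861, 0.508, 0.001]
contact_force: [0.6, -0.5, 0.8]
grip_width: 0.98
grasp_force: 0.0
```

Request:
{"op": "servo_tool", "data": {
  "slide": [
    [0,0,3],
    [0,0,4],
    [0,0,4.5],
    [0,0,5],
    [0,0,5.2],
    [0,0,5.2],
    [0,0,5.2],
    [0,0,5.2],
    [0,0,5.2],
    [0,0,5.2]
  ],
  "rotation": [
    [0,0,0],
    [0,0,0],
    [0,0,0],
    [0,0,0],
    [0,0,0],
    [0,0,0],
    [0,0,0],
    [0,0,0],
    [0,0,0],
    [0,0,0]
  ],
  "jaw": [9,9,9,9,9,9,9,9,9,9]
}}

```text
clock: 4.15
eef_pos: [0.4612, -0.3163, 0.0287]
tool_rot: [0.0, 0.861, 0.508, 0.0]
contact_force: [0.9, -0.8, 0.6]
grip_width: 0.981
grasp_force: 0.0
```

Request:
{"op": "servo_tool", "data": {
  "slide": [
    [0,0,0.1],
    [0,0,0.1],
    [0,0,0.1],
    [0,0,0.1],
    [0,0,0.1],
    [0,0,0.1],
    [0,0,0.1],
    [0,0,0.1],
    [0,0,0.1],
    [0,0,0.1]
  ],
  "rotation": [
    [0,0,0],
    [0,0,0],
    [0,0,0],
    [0,0,0],
    [0,0,0],
    [0,0,0],
    [0,0,0],
    [0,0,0],
    [0,0,0],
    [0,0,0]
  ],
  "jaw": [4,4,4,4,4,4,4,4,4,4]
}}

```text
clock: 5.15
eef_pos: [0.4612, -0.3162, 0.0276]
tool_rot: [0.0, 0.861, 0.508, 0.0]
contact_force: [0.1, -0.2, -0.3]
grip_width: 0.68
grasp_force: 30.0
```

Request:
{"op": "servo_tool", "data": {
  "slide": [
    [0,0,-1],
    [0,0,-3],
    [0,0,-6],
    [0,0,-10],
    [0,0,-15],
    [0,0,-20],
    [0,0,-25],
    [0,0,-25],
    [0,0,-25],
    [0,0,-25]
  ],
  "rotation": [
    [0,0,0],
    [0,0,0],
    [0,0,0],
    [0,0,0],
    [0,0,0],
    [0,0,0],
    [0,0,0],
    [0,0,0],
    [0,0,0],
    [0,0,0]
  ],
  "jaw": [4,4,4,4,4,4,4,4,4,4]
}}

```text
clock: 6.15
eef_pos: [0.4604, -0.3157, 0.2765]
tool_rot: [-0.001, 0.861, 0.508, -0.0]
contact_force: [-0.5, -0.0, -1.2]
grip_width: 0.682
grasp_force: 30.0
```

Request:
{"op": "servo_tool", "data": {
  "slide": [
    [42.7,-19.1,0],
    [42.7,-19.1,0],
    [42.7,-19.1,0],
    [42.7,-19.1,0],
    [42.7,-19.1,0],
    [42.7,-19.1,0],
    [42.7,-19.1,0],
    [42.7,-19.1,0],
    [42.7,-19.1,0],
    [42.7,-19.1,0]
  ],
  "rotation": [
    [0,0,0],
    [0,0,0],
    [0,0,0],
    [0,0,0],
    [0,0,0],
    [0,0,0],
    [0,0,0],
    [0,0,0],
    [0,0,0],
    [0,0,0]
  ],
  "jaw": [4,4,4,4,4,4,4,4,4,4]
}}

```text
clock: 7.15
eef_pos: [0.4995, 0.1535, 0.2756]
tool_rot: [-0.001, 0.861, 0.509, -0.001]
contact_force: [0.2, -0.5, -1.1]
grip_width: 0.68
grasp_force: 30.0
```

Request:
{"op": "servo_tool", "data": {
  "slide": [
    [0,0,0],
    [0,0,0],
    [0,0,0],
    [0,0,0],
    [0,0,0],
    [0,0,0],
    [0,0,0],
    [0,0,0],
    [0,0,0],
    [0,0,0]
  ],
  "rotation": [
    [0,0,0],
    [0,0,0],
    [0,0,0],
    [0,0,0],
    [0,0,0],
    [0,0,0],
    [0,0,0],
    [0,0,0],
    [0,0,0],
    [0,0,0]
  ],
  "jaw": [4,4,4,4,4,4,4,4,4,4]
}}

```text
clock: 8.15
eef_pos: [0.5006, 0.1499, 0.2776]
tool_rot: [0.0, 0.861, 0.508, 0.0]
contact_force: [-0.5, -0.0, -0.0]
grip_width: 0.678
grasp_force: 30.0
```

Run:
```python
from h import *
o=env.get_obs(); c=env.get_calibration("wrist"); p,d=env.capture("wrist")
np.savez("w2.npz",p=p,d=d,**c); cv2.imwrite("pics/w2.png",p[:,:,::-1])
print(o["clock"],o["eef_pos"],o["tool_rot"],o["joint_positions"].round(3))
```

```text
8.15 [0.50060697 0.14987939 0.2776218 ] [1.34853740e-05 8.61336486e-01 5.08034897e-01 2.75668988e-05] [ 0.288  0.153  1.804 -0.     1.184  0.793]
```

View pics/w2.png

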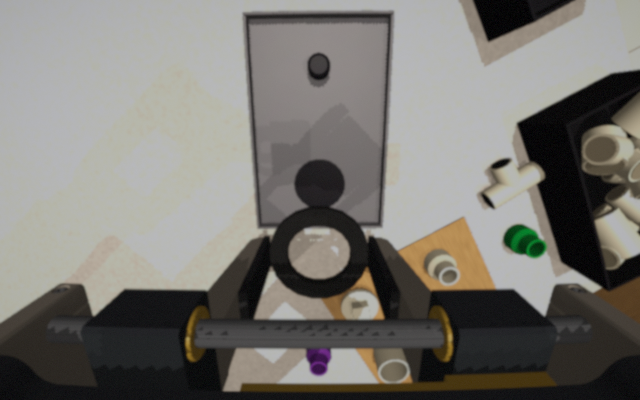

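The seal is held level between the fingers. The tray is in full view: post top ~(318,62), pad ~(319,184), rim corners (246,13), (392,13), (381,226), (260,226).

Run:
```python
from h import *
a=np.load("w2.npz");p,d=a["p"],a["d"];c={k:a[k] for k in("fx","fy","cx","cy","k1","view")}
W=cloud(c,d);z=W[...,2]
m=np.zeros(z.shape,bool);m[45:90,300:340]=1;k=m&(z>.031)&(z<.037)
P=plane(c,np.argwhere(k)[:,::-1],.034);print("post",np.nanmedian(z[k]),k.sum(),mecirc(P),W[k][:,:2].mean(0))
g=cv2.cvtColor(p,cv2.COLOR_RGB2GRAY)
roi=g[155:208,290:350];print("floor grey",g[120,280],"pad",g[180,320])
b=(roi<38).astype(np.uint8)
for t in (30,36,42,48):
    q=max(cv2.findContours((roi<t).astype(np.uint8),cv2.RETR_EXTERNAL,cv2.CHAIN_APPROX_NONE)[0],key=len).reshape(-1,2)+[290,155]
    q=q[(q[:,1]<203)&(q[:,1]>155)]; xy=plane(c,q,.007);print(t,circ(xy),mecirc(xy))
# rim via depth
m=np.zeros(z.shape,bool);m[0:232,235:402]=1;k=m&(z>.0185)&(z<.0255)
k=k&~cv2.dilate(((z>.028)&m).astype(np.uint8),np.ones((9,9))).astype(bool)
P=plane(c,np.argwhere(k)[:,::-1],.022)*1000
print("rim",k.sum(),cv2.minAreaRect(P.astype(np.float32)))
t=np.array([.48]);
# held seal
m=np.zeros(z.shape,bool);m[200:300,265:375]=1
dark=m&(g<45)&(z>.24)&(z<.275);S=W[dark];print("seal z",np.nanpercentile(S[:,2],[5,50,95]),"xy",mecirc(S[:,:2]))
```

```text
post 0.03392630735316571 407 [573.1 278.3  14.5] [0.57290965 0.2785625 ]
floor grey 129 pad 32
30 (array([0.47966751, 0.15607642]), np.float64(0.009425591814361171)) [479.  156.8  13.3]
36 (array([0.49709739, 0.13856146]), np.float64(0.03373148282509575)) [497.5 138.4  35. ]
42 (array([0.49717696, 0.13815779]), np.float64(0.03479173982008703)) [497.3 138.2  35.6]
48 (array([0.49720379, 0.1380786 ]), np.float64(0.03524182749217444)) [497.2 138.1  36.2]
rim 2084 ((535.400634765625, 208.88275146484375), (288.71771240234375, 190.5828857421875), 61.39543914794922)
seal z [0.2603631  0.26229062 0.26408905] xy [504.  151.8  34.9]
```

Request:
{"op": "servo_tool", "data": {
  "slide": [
    [14.7,0.1,0],
    [14.7,0.1,0],
    [14.7,0.1,5],
    [14.7,0.1,10],
    [14.7,0.1,15],
    [14.7,0.1,19.5],
    [14.7,0.1,19.5],
    [14.7,0.1,19.5],
    [14.7,0.1,19.5],
    [14.7,0.1,19.5]
  ],
  "rotation": [
    [0,0,0],
    [0,0,0],
    [0,0,0],
    [0,0,0],
    [0,0,0],
    [0,0,0],
    [0,0,0],
    [0,0,0],
    [0,0,0],
    [0,0,0]
  ],
  "jaw": [4,4,4,4,4,4,4,4,4,4]
}}

```text
clock: 9.2
eef_pos: [0.5744, 0.2788, 0.0856]
tool_rot: [0.0, 0.861, 0.508, 0.002]
contact_force: [-0.3, 0.0, -0.7]
grip_width: 0.685
grasp_force: 30.0
```

Run:
```python
from h import *
o=env.get_obs(); c=env.get_calibration("wrist"); p,d=env.capture("wrist")
cv2.imwrite("pics/w3.png",p[150:350,220:420,::-1].repeat(2,0).repeat(2,1))
print(o["clock"],o["eef_pos"],o["contact_force"])
```

```text
9.2 [0.57441742 0.27879354 0.08561875] [-0.2923326   0.04286916 -0.65998354]
```

View pics/w3.png

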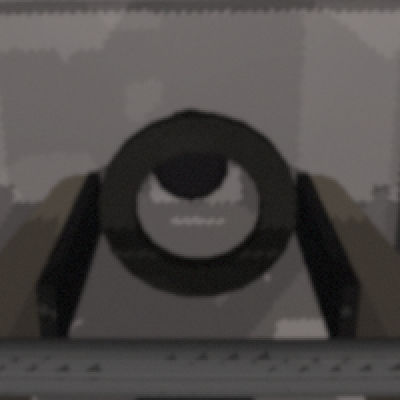

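The ring is about 2 mm right of the post. Part of that is settling, so I'll correct by 1 mm and go down.

Request:
{"op": "servo_tool", "data": {
  "slide": [
    [0,-0.1,0],
    [0,-0.1,1],
    [0,-0.1,2],
    [0,-0.1,2.5],
    [0,-0.1,3],
    [0,-0.1,3.5],
    [0,-0.1,4],
    [0,-0.1,4.5],
    [0,-0.1,4.9],
    [0,-0.1,4.9]
  ],
  "rotation": [
    [0,0,0],
    [0,0,0],
    [0,0,0],
    [0,0,0],
    [0,0,0],
    [0,0,0],
    [0,0,0],
    [0,0,0],
    [0,0,0],
    [0,0,0]
  ],
  "jaw": [4,4,4,4,4,4,4,4,4,4]
}}

```text
clock: 10.25
eef_pos: [0.5713, 0.2783, 0.0329]
tool_rot: [-0.0, 0.861, 0.508, -0.0]
contact_force: [-0.1, -0.2, -1.5]
grip_width: 0.681
grasp_force: 30.0
```

Request:
{"op": "servo_tool", "data": {
  "slide": [
    [0,0,0.4],
    [0,0,0.4],
    [0,0,0.4],
    [0,0,0.4],
    [0,0,0.4],
    [0,0,0.4],
    [0,0,0.4],
    [0,0,0.4],
    [0,0,0.4],
    [0,0,0.4]
  ],
  "rotation": [
    [0,0,0],
    [0,0,0],
    [0,0,0],
    [0,0,0],
    [0,0,0],
    [0,0,0],
    [0,0,0],
    [0,0,0],
    [0,0,0],
    [0,0,0]
  ],
  "jaw": [4,4,4,7.5,7.5,7.5,7.5,7.5,7.5,7.5]
}}

```text
clock: 11.25
eef_pos: [0.5717, 0.2785, 0.0296]
tool_rot: [-0.0, 0.861, 0.508, -0.0]
contact_force: [-0.3, -0.4, -0.1]
grip_width: 0.815
grasp_force: 0.0
```

Request:
{"op": "servo_tool", "data": {
  "slide": [
    [0,0,-5],
    [0,0,-10],
    [-5,3.2,-14],
    [-49.9,31.8,-15],
    [-49.9,31.8,-15],
    [-49.9,31.8,-15],
    [-49.9,31.8,-15],
    [-49.9,31.8,-15],
    [-49.9,31.8,-15],
    [-49.9,31.8,-15]
  ],
  "rotation": [
    [0,0,0],
    [0,0,0],
    [0,0,0],
    [0,0,0],
    [0,0,0],
    [0,0,0],
    [0,0,0],
    [0,0,0],
    [0,0,0],
    [0,0,0]
  ],
  "jaw": [8,8,8,8,8,8,8,8,8,8]
}}

```text
clock: 12.25
eef_pos: [0.5959, -0.1139, 0.1718]
tool_rot: [0.0, 0.861, 0.508, 0.0]
contact_force: [0.6, 0.3, 0.2]
grip_width: 0.867
grasp_force: 0.0
```

Request:
{"op": "servo_tool", "data": {
  "slide": [
    [-16.7,10.7,0],
    [-16.7,10.7,0],
    [-16.7,10.7,0],
    [-16.7,10.7,0],
    [-16.7,10.7,5],
    [-16.7,10.7,9],
    [-16.7,10.7,9],
    [-16.7,10.7,9],
    [-16.7,10.7,9],
    [-16.7,10.7,9]
  ],
  "rotation": [
    [0,0,0],
    [0,0,0],
    [0,0,0],
    [0,0,0],
    [0,0,0],
    [0,0,0],
    [0,0,0],
    [0,0,0],
    [0,0,0],
    [0,0,0]
  ],
  "jaw": [8,8,8,8,8,8,8,8,8,8]
}}

```text
clock: 13.25
eef_pos: [0.6105, -0.3102, 0.0842]
tool_rot: [0.002, 0.861, 0.508, 0.001]
contact_force: [0.3, 0.4, 0.6]
grip_width: 0.867
grasp_force: 0.0
```

Request:
{"op": "servo_tool", "data": {
  "slide": [
    [-0.2,0,0],
    [-0.2,0,2],
    [-0.2,0,3],
    [-0.2,0,4],
    [-0.2,0,4.6],
    [-0.2,0,4.9],
    [-0.2,0,4.9],
    [-0.2,0,4.9],
    [-0.2,0,4.9],
    [-0.2,0,4.9]
  ],
  "rotation": [
    [0,0,0],
    [0,0,0],
    [0,0,0],
    [0,0,0],
    [0,0,0],
    [0,0,0],
    [0,0,0],
    [0,0,0],
    [0,0,0],
    [0,0,0]
  ],
  "jaw": [8,8,8,8,8,8,8,8,8,8]
}}

```text
clock: 14.25
eef_pos: [0.6083, -0.3117, 0.033]
tool_rot: [0.0, 0.861, 0.508, 0.0]
contact_force: [0.2, 0.1, -0.4]
grip_width: 0.872
grasp_force: 0.0
```

Request:
{"op": "servo_tool", "data": {
  "slide": [
    [0,0,0],
    [0,0,0],
    [0,0,0],
    [0,0,0],
    [0,0,0],
    [0,0,0],
    [0,0,0],
    [0,0,-1],
    [0,0,-3],
    [0,0,-6]
  ],
  "rotation": [
    [0,0,0],
    [0,0,0],
    [0,0,0],
    [0,0,0],
    [0,0,0],
    [0,0,0],
    [0,0,0],
    [0,0,0],
    [0,0,0],
    [0,0,0]
  ],
  "jaw": [3,3,3,3,3,3,3,3,3,3]
}}

```text
clock: 15.25
eef_pos: [0.6069, -0.311, 0.0921]
tool_rot: [-0.001, 0.861, 0.508, -0.001]
contact_force: [0.2, -0.4, -0.5]
grip_width: 0.545
grasp_force: 30.0
```

Request:
{"op": "servo_tool", "data": {
  "slide": [
    [0,0,-5],
    [0,0,-9],
    [49.9,-31.6,-11],
    [49.9,-31.6,-11],
    [49.9,-31.6,-11],
    [49.9,-31.6,-11],
    [49.9,-31.6,-11],
    [49.9,-31.6,-11],
    [49.9,-31.6,-11],
    [49.9,-31.6,-11]
  ],
  "rotation": [
    [0,0,0],
    [0,0,0],
    [0,0,0],
    [0,0,0],
    [0,0,0],
    [0,0,0],
    [0,0,0],
    [0,0,0],
    [0,0,0],
    [0,0,0]
  ],
  "jaw": [3,3,3,3,3,3,3,3,3,3]
}}

```text
clock: 16.25
eef_pos: [0.5839, 0.0895, 0.197]
tool_rot: [0.0, 0.861, 0.508, 0.0]
contact_force: [0.2, -0.4, -0.1]
grip_width: 0.543
grasp_force: 30.0
```

Request:
{"op": "servo_tool", "data": {
  "slide": [
    [6,-10.1,0],
    [6,-10.1,0],
    [6,-10.1,0],
    [6,-10.1,0],
    [6,-10.1,0],
    [6,-10.1,0],
    [6,-10.1,0],
    [6,-10.1,0],
    [6,-10.1,0],
    [6,-10.1,0]
  ],
  "rotation": [
    [0,0,0],
    [0,0,0],
    [0,0,0],
    [0,0,0],
    [0,0,0],
    [0,0,0],
    [0,0,0],
    [0,0,0],
    [0,0,0],
    [0,0,0]
  ],
  "jaw": [3,3,3,3,3,3,3,3,3,3]
}}

```text
clock: 17.25
eef_pos: [0.525, 0.1885, 0.196]
tool_rot: [-0.0, 0.861, 0.508, -0.0]
contact_force: [0.0, 0.5, -0.0]
grip_width: 0.538
grasp_force: 30.0
```

Run:
```python
from h import *
o=env.get_obs(); c=env.get_calibration("wrist"); p,d=env.capture("wrist")
cv2.imwrite("pics/w4.png",p[:,:,::-1])
print(o["clock"],o["eef_pos"],o["contact_force"])
W=cloud(c,d);z=W[...,2];xy=W[...,:2]
near=np.linalg.norm(xy-[.573,.2784],axis=-1)<.045
g=cv2.cvtColor(p,cv2.COLOR_RGB2GRAY)
k=near&(np.abs(z-.034)<.003);print("post",mecirc(xy[k]))
k=near&(np.abs(z-.012)<.003);print("seal",k.sum(),np.nanmedian(z[k]),mecirc(xy[k]))
f=np.linalg.norm(xy-o["eef_pos"][:2],axis=-1)<.06
k=f&(np.abs(z-(o["eef_pos"][2]-.001))<.004);print("hub top",k.sum(),mecirc(xy[k]))
k=f&(np.abs(z-(o["eef_pos"][2]-.024))<.004);print("disc",k.sum(),np.nanmedian(z[k]),mecirc(xy[k]))
```

```text
17.25 [0.52500893 0.18854283 0.19600688] [ 0.00883828  0.50313932 -0.02484006]
post [572.9 278.9  14.8]
seal 1670 0.012116170374925905 [572.8 277.1  32.3]
hub top 2658 [531.3 196.5  39.1]
disc 3761 0.1726627541985561 [526.5 187.9  40. ]
```

View pics/w4.png

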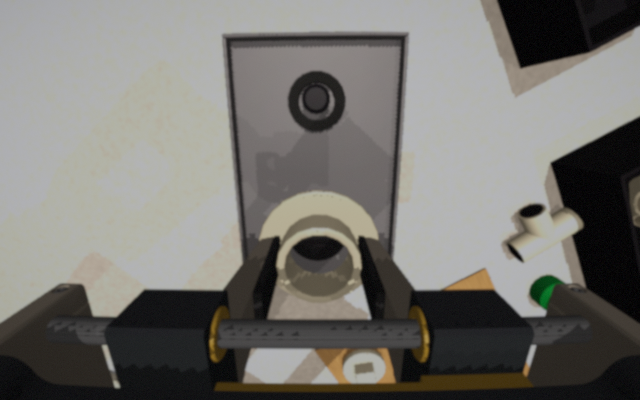

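The seal lies flat, centred on the post to within 2 mm; the flange is held level. Now over the post and down.

Request:
{"op": "servo_tool", "data": {
  "slide": [
    [5,-0.2,2],
    [10.2,-0.2,5],
    [10.2,-0.2,8],
    [10.2,-0.2,11],
    [10.2,-0.2,11],
    [10.2,-0.2,11],
    [10.2,-0.2,11],
    [10.2,-0.2,11],
    [10.2,-0.2,11],
    [10.2,-0.2,11]
  ],
  "rotation": [
    [0,0,0],
    [0,0,0],
    [0,0,0],
    [0,0,0],
    [0,0,0],
    [0,0,0],
    [0,0,0],
    [0,0,0],
    [0,0,0],
    [0,0,0]
  ],
  "jaw": [3,3,3,3,3,3,3,3,3,3]
}}

```text
clock: 18.3
eef_pos: [0.5729, 0.2791, 0.0871]
tool_rot: [0.0, 0.861, 0.508, 0.001]
contact_force: [-0.5, -0.8, -0.8]
grip_width: 0.546
grasp_force: 30.0
```

Request:
{"op": "servo_tool", "data": {
  "slide": [
    [0,0,0.5],
    [0,0,1],
    [0,0,1.5],
    [0,0,2],
    [0,0,2.5],
    [0,0,3],
    [0,0,3.5],
    [0,0,4],
    [0,0,4.2],
    [0,0,4.2]
  ],
  "rotation": [
    [0,0,0],
    [0,0,0],
    [0,0,0],
    [0,0,0],
    [0,0,0],
    [0,0,0],
    [0,0,0],
    [0,0,0],
    [0,0,0],
    [0,0,0]
  ],
  "jaw": [3,3,3,3,3,3,3,3,3,3]
}}

```text
clock: 19.3
eef_pos: [0.5722, 0.279, 0.0437]
tool_rot: [-0.0, 0.861, 0.508, -0.0]
contact_force: [-0.2, -0.2, -1.1]
grip_width: 0.546
grasp_force: 30.0
```

Request:
{"op": "servo_tool", "data": {
  "slide": [
    [0,0,0.2],
    [0,0,0.2],
    [0,0,0.2],
    [0,0,0.2],
    [0,0,0.2],
    [0,0,0.2],
    [0,0,0.2],
    [0,0,0.2],
    [0,0,0.2],
    [0,0,0.2]
  ],
  "rotation": [
    [0,0,0],
    [0,0,0],
    [0,0,0],
    [0,0,0],
    [0,0,0],
    [0,0,0],
    [0,0,0],
    [0,0,0],
    [0,0,0],
    [0,0,0]
  ],
  "jaw": [3,3,6.5,6.5,6.5,6.5,6.5,6.5,6.5,6.5]
}}

```text
clock: 20.3
eef_pos: [0.5725, 0.2791, 0.0421]
tool_rot: [0.0, 0.861, 0.508, 0.0]
contact_force: [0.2, 0.0, 0.3]
grip_width: 0.708
grasp_force: 0.0
```

Request:
{"op": "servo_tool", "data": {
  "slide": [
    [0,0,-3],
    [0,0,-8],
    [0,0,-12],
    [-46.9,12.7,-13],
    [-46.9,12.7,-13],
    [-46.9,12.7,-13],
    [-46.9,12.7,-13],
    [-46.9,12.7,-13],
    [-46.9,12.7,-13],
    [-46.9,12.7,-13]
  ],
  "rotation": [
    [0,0,0],
    [0,0,0],
    [0,0,0],
    [0,0,0],
    [0,0,0],
    [0,0,0],
    [0,0,0],
    [0,0,0],
    [0,0,0],
    [0,0,0]
  ],
  "jaw": [6.5,6.5,8,8,8,8,8,8,8,8]
}}

```text
clock: 21.3
eef_pos: [0.4884, -0.0625, 0.1696]
tool_rot: [0.0, 0.861, 0.508, 0.0]
contact_force: [0.4, -0.4, -0.4]
grip_width: 0.869
grasp_force: 0.0
```

Request:
{"op": "servo_tool", "data": {
  "slide": [
    [-12.9,3.5,0],
    [-12.9,3.5,0],
    [-12.9,3.5,0],
    [-12.9,3.5,5],
    [-12.9,3.5,7.5],
    [-12.9,3.5,7.5],
    [-12.9,3.5,7.5],
    [-12.9,3.5,7.5],
    [-12.9,3.5,7.5],
    [-12.9,3.5,7.5]
  ],
  "rotation": [
    [0,0,0],
    [0,0,0],
    [0,0,0],
    [0,0,0],
    [0,0,0],
    [0,0,0],
    [0,0,0],
    [0,0,0],
    [0,0,0],
    [0,0,0]
  ],
  "jaw": [8,8,8,8,8,8,8,8,8,8]
}}

```text
clock: 22.3
eef_pos: [0.4581, -0.1906, 0.0954]
tool_rot: [0.001, 0.861, 0.508, 0.001]
contact_force: [-0.4, 1.0, 0.7]
grip_width: 0.868
grasp_force: 0.0
```

Request:
{"op": "servo_tool", "data": {
  "slide": [
    [-0.2,0,0],
    [-0.2,0,2],
    [-0.2,0,4],
    [-0.2,0,4.9],
    [-0.2,0,4.9],
    [-0.2,0,4.9],
    [-0.2,0,4.9],
    [-0.2,0,4.9],
    [-0.2,0,4.9],
    [-0.2,0,4.9]
  ],
  "rotation": [
    [0,0,0],
    [0,0,0],
    [0,0,0],
    [0,0,0],
    [0,0,0],
    [0,0,0],
    [0,0,0],
    [0,0,0],
    [0,0,0],
    [0,0,0]
  ],
  "jaw": [8,8,8,8,8,8,8,8,8,8]
}}

```text
clock: 23.3
eef_pos: [0.4565, -0.1924, 0.0456]
tool_rot: [0.0, 0.861, 0.508, 0.0]
contact_force: [0.4, -0.5, -0.0]
grip_width: 0.866
grasp_force: 0.0
```

Request:
{"op": "servo_tool", "data": {
  "slide": [
    [0,0,0],
    [0,0,0],
    [0,0,0],
    [0,0,0],
    [0,0,0],
    [0,0,0],
    [0,0,0],
    [0,0,0],
    [0,0,-1],
    [0,0,-3]
  ],
  "rotation": [
    [0,0,0],
    [0,0,0],
    [0,0,0],
    [0,0,0],
    [0,0,0],
    [0,0,0],
    [0,0,0],
    [0,0,0],
    [0,0,0],
    [0,0,0]
  ],
  "jaw": [4,4,4,4,4,4,4,4,4,4]
}}

```text
clock: 24.3
eef_pos: [0.4554, -0.1919, 0.075]
tool_rot: [-0.001, 0.861, 0.508, -0.001]
contact_force: [0.2, -0.4, 0.1]
grip_width: 0.586
grasp_force: 30.0
```

Request:
{"op": "servo_tool", "data": {
  "slide": [
    [0,0,-4],
    [0,0,-8],
    [30.9,-12.4,-9],
    [30.9,-12.4,-9],
    [30.9,-12.4,-9],
    [30.9,-12.4,-9],
    [30.9,-12.4,-9],
    [30.9,-12.4,-9],
    [30.9,-12.4,-9],
    [30.9,-12.4,-9]
  ],
  "rotation": [
    [0,0,0],
    [0,0,0],
    [0,0,0],
    [0,0,0],
    [0,0,0],
    [0,0,0],
    [0,0,0],
    [0,0,0],
    [0,0,0],
    [0,0,0]
  ],
  "jaw": [4,4,4,4,4,4,4,4,4,4]
}}

```text
clock: 25.3
eef_pos: [0.4981, 0.1418, 0.1663]
tool_rot: [-0.0, 0.86, 0.51, 0.001]
contact_force: [0.1, -1.2, -1.5]
grip_width: 0.588
grasp_force: 30.0
```

Request:
{"op": "servo_tool", "data": {
  "slide": [
    [0,0,3],
    [0,0,6],
    [0,0,8],
    [0,0,9],
    [0,0,9],
    [0,0,9],
    [0,0,9],
    [0,0,9],
    [0,0,9],
    [0,0,9]
  ],
  "rotation": [
    [0,0,0],
    [0,0,0],
    [0,0,0],
    [0,0,0],
    [0,0,0],
    [0,0,0],
    [0,0,0],
    [0,0,0],
    [0,0,0],
    [0,0,0]
  ],
  "jaw": [4,4,4,4,4,4,4,4,4,4]
}}

```text
clock: 26.3
eef_pos: [0.4975, 0.1382, 0.0757]
tool_rot: [0.0, 0.861, 0.508, 0.0]
contact_force: [0.1, 1.4, -1.1]
grip_width: 0.585
grasp_force: 30.0
```

Request:
{"op": "servo_tool", "data": {
  "slide": [
    [0,0,1],
    [0,0,2],
    [0,0,2.5],
    [0,0,2.6],
    [0,0,2.6],
    [0,0,2.6],
    [0,0,2.6],
    [0,0,2.6],
    [0,0,2.6],
    [0,0,2.6]
  ],
  "rotation": [
    [0,0,0],
    [0,0,0],
    [0,0,0],
    [0,0,0],
    [0,0,0],
    [0,0,0],
    [0,0,0],
    [0,0,0],
    [0,0,0],
    [0,0,0]
  ],
  "jaw": [4,4,4,4,4,4,4,4,4,4]
}}

```text
clock: 27.3
eef_pos: [0.4974, 0.1381, 0.0494]
tool_rot: [0.0, 0.861, 0.508, 0.0]
contact_force: [0.5, -0.0, -0.3]
grip_width: 0.59
grasp_force: 30.0
```

Request:
{"op": "servo_tool", "data": {
  "slide": [
    [0,0,0],
    [0,0,0],
    [0,0,0],
    [0,0,0],
    [0,0,0],
    [0,0,0],
    [0,0,0],
    [0,0,-2],
    [0,0,-5],
    [0,0,-10]
  ],
  "rotation": [
    [0,0,0],
    [0,0,0],
    [0,0,0],
    [0,0,0],
    [0,0,0],
    [0,0,0],
    [0,0,0],
    [0,0,0],
    [0,0,0],
    [0,0,0]
  ],
  "jaw": [7,7,7,7,7,7,7,7,7,7]
}}

```text
clock: 28.3
eef_pos: [0.4954, 0.1376, 0.1482]
tool_rot: [-0.001, 0.861, 0.508, -0.003]
contact_force: [1.0, 0.6, 0.9]
grip_width: 0.762
grasp_force: 0.0
```

Request:
{"op": "servo_tool", "data": {
  "slide": [
    [-20.4,6.7,0],
    [-20.4,6.7,0],
    [-20.4,6.7,0],
    [-20.4,6.7,0],
    [-20.4,6.7,3],
    [-20.4,6.7,5.5],
    [-20.4,6.7,5.5],
    [-20.4,6.7,5.5],
    [-20.4,6.7,5.5],
    [-20.4,6.7,5.5]
  ],
  "rotation": [
    [0,0,-0.175],
    [0,0,-0.175],
    [0,0,-0.175],
    [0,0,-0.175],
    [0,0,-0.175],
    [0,0,-0.175],
    [0,0,-0.175],
    [0,0,-0.175],
    [0,0,-0.175],
    [0,0,-0.175]
  ],
  "jaw": [6,6,6,6,6,6,6,6,6,6]
}}

```text
clock: 29.3
eef_pos: [0.4582, -0.0725, 0.0954]
tool_rot: [0.001, 0.813, 0.582, 0.001]
contact_force: [0.0, 0.8, -0.2]
grip_width: 0.653
grasp_force: 0.0
```

Request:
{"op": "servo_tool", "data": {
  "slide": [
    [0,0,0],
    [0,0,1],
    [0,0,2],
    [0,0,3],
    [0,0,3.5],
    [0,0,3.5],
    [0,0,3.5],
    [0,0,3.5],
    [0,0,3.5],
    [0,0,3.5]
  ],
  "rotation": [
    [0,0,0],
    [0,0,0],
    [0,0,0],
    [0,0,0],
    [0,0,0],
    [0,0,0],
    [0,0,0],
    [0,0,0],
    [0,0,0],
    [0,0,0]
  ],
  "jaw": [6,6,6,6,6,6,6,6,6,6]
}}

```text
clock: 30.3
eef_pos: [0.4575, -0.0729, 0.0596]
tool_rot: [0.0, 0.814, 0.581, 0.0]
contact_force: [-1.0, -0.8, 0.4]
grip_width: 0.656
grasp_force: 0.0
```

Run:
```python
from h import *
o=env.get_obs(); c=env.get_calibration("wrist"); p,d=env.capture("wrist")
print(o["clock"],o["eef_pos"],o["tool_rot"])
W=cloud(c,d);z=W[...,2];xy=W[...,:2]
k=(np.linalg.norm(xy-[.4577,-.0728],axis=-1)<.022)&(np.abs(z-.042)<.002);print(k.sum(),cv2.minAreaRect((xy[k]*1000).astype(np.float32)))
k=(np.linalg.norm(xy-[.4577,-.0728],axis=-1)<.04)&(np.abs(z-.024)<.002);print(k.sum(),mecirc(xy[k]))
t,_=env.capture("top");cv2.imwrite("pics/t2.png",t[100:300,100:400,::-1].repeat(2,0).repeat(2,1))
```

```text
30.3 [ 0.45746725 -0.07289809  0.05956402] [2.08447504e-04 8.13650404e-01 5.81354394e-01 2.13156790e-04]
1528 ((456.9073791503906, -71.50199890136719), (26.231483459472656, 25.678037643432617), 71.20755767822266)
3839 [456.9 -71.7  31. ]
```

View pics/t2.png

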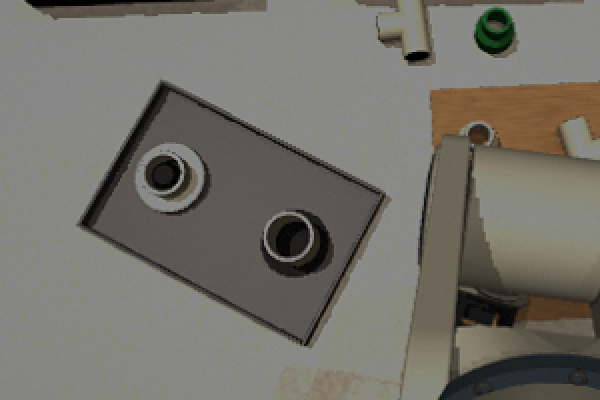

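Top view shows the flange on the post at ~(170,177) and the coupling standing on the pad at ~(293,240). Grip the plug.

Request:
{"op": "servo_tool", "data": {
  "slide": [
    [0.1,-0.1,0.5],
    [0.1,-0.1,1.1],
    [0.1,-0.1,1.1],
    [0.1,-0.1,1.1],
    [0.1,-0.1,1.1],
    [0.1,-0.1,1.1],
    [0.1,-0.1,1.1],
    [0.1,-0.1,1.1],
    [0.1,-0.1,1.1],
    [0.1,-0.1,1.1]
  ],
  "rotation": [
    [0,0,0],
    [0,0,0],
    [0,0,0],
    [0,0,0],
    [0,0,0],
    [0,0,0],
    [0,0,0],
    [0,0,0],
    [0,0,0],
    [0,0,0]
  ],
  "jaw": [6,6,6,6,1,1,1,1,1,1]
}}

```text
clock: 31.4
eef_pos: [0.4567, -0.0716, 0.0484]
tool_rot: [0.0, 0.814, 0.581, 0.0]
contact_force: [-0.8, -0.0, 1.1]
grip_width: 0.28
grasp_force: 30.0
```

Request:
{"op": "servo_tool", "data": {
  "slide": [
    [0,0,0],
    [0,0,0],
    [0,0,0],
    [0,0,0],
    [0,0,-1],
    [0,0,-3],
    [0,0,-6],
    [0,0,-10],
    [0,0,-14],
    [0,0,-14]
  ],
  "rotation": [
    [0,0,0],
    [0,0,0],
    [0,0,0],
    [0,0,0],
    [0,0,0],
    [0,0,0],
    [0,0,0],
    [0,0,0],
    [0,0,0],
    [0,0,0]
  ],
  "jaw": [1,1,1,1,1,1,1,1,1,1]
}}

```text
clock: 32.4
eef_pos: [0.4597, -0.072, 0.1936]
tool_rot: [0.003, 0.814, 0.581, 0.003]
contact_force: [1.1, 0.5, -1.2]
grip_width: 0.279
grasp_force: 30.0
```

Request:
{"op": "servo_tool", "data": {
  "slide": [
    [11.1,-3,0],
    [11.1,-3,0],
    [11.1,-3,0],
    [11.1,-3,0],
    [11.1,-3,0],
    [11.1,-3,0],
    [11.1,-3,0],
    [11.1,-3,0],
    [11.1,-3,0],
    [11.1,-3,0]
  ],
  "rotation": [
    [0,0,0],
    [0,0,0],
    [0,0,0],
    [0,0,0],
    [0,0,0],
    [0,0,0],
    [0,0,0],
    [0,0,0],
    [0,0,0],
    [0,0,0]
  ],
  "jaw": [1,1,1,1,1,1,1,1,1,1]
}}

```text
clock: 33.4
eef_pos: [0.4642, 0.0429, 0.1883]
tool_rot: [-0.0, 0.814, 0.581, -0.0]
contact_force: [0.4, -0.7, -0.5]
grip_width: 0.279
grasp_force: 30.0
```

Run:
```python
from h import *
o=env.get_obs(); c=env.get_calibration("wrist"); p,d=env.capture("wrist")
cv2.imwrite("pics/w5.png",p[:,:,::-1])
e=o["eef_pos"];print(o["clock"],e)
W=cloud(c,d);z=W[...,2];xy=W[...,:2]
k=(np.linalg.norm(xy-[.497,.138],axis=-1)<.04)&(np.abs(z-.057)<.002);print("coupling",k.sum(),np.median(z[k]),mecirc(xy[k]))
k=(np.linalg.norm(xy-[.573,.2785],axis=-1)<.05)&(np.abs(z-.04)<.003);print("hub top",k.sum(),np.median(z[k]),mecirc(xy[k]))
k=(np.linalg.norm(xy-[.573,.2785],axis=-1)<.05)&(np.abs(z-.017)<.003);print("flange disc",k.sum(),np.median(z[k]),mecirc(xy[k]))
k=(np.linalg.norm(xy-e[:2],axis=-1)<.04)&(np.abs(z-(e[2]-.024))<.003);print("plug disc",k.sum(),np.median(z[k]) if k.any() else 0,mecirc(xy[k]))
```

```text
33.4 [0.46422243 0.04285003 0.1882765 ]
coupling 759 0.057083244116426346 [498.3 136.3  27.2]
hub top 0 nan [0. 0. 0.]
flange disc 0 nan [0. 0. 0.]
plug disc 2529 0.16417605075407496 [466.1  42.   31.3]
  return _methods._mean(a, axis=axis, dtype=dtype,
  ret = ret.dtype.type(ret / rcount)
```

View pics/w5.png

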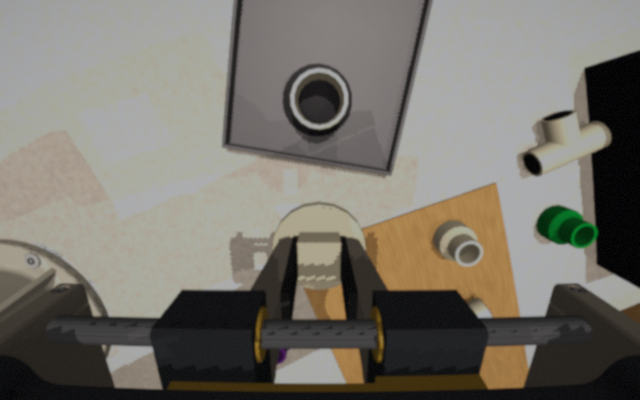

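Plug is held level and the coupling stands upright at ~(319,101), measured top 57 mm as expected. Moving over it.

Request:
{"op": "servo_tool", "data": {
  "slide": [
    [5,0,0],
    [10,0,2],
    [10,0,5],
    [10,0,7],
    [10,0,7],
    [10,0,7],
    [10,0,7],
    [10,0,7],
    [10,0,7],
    [10,0,7]
  ],
  "rotation": [
    [0,0,0],
    [0,0,0],
    [0,0,0],
    [0,0,0],
    [0,0,0],
    [0,0,0],
    [0,0,0],
    [0,0,0],
    [0,0,0],
    [0,0,0]
  ],
  "jaw": [1,1,1,1,1,1,1,1,1,1]
}}

```text
clock: 34.45
eef_pos: [0.497, 0.1377, 0.1189]
tool_rot: [0.0, 0.814, 0.581, 0.0]
contact_force: [-0.7, 1.2, -0.6]
grip_width: 0.282
grasp_force: 30.0
```

Request:
{"op": "servo_tool", "data": {
  "slide": [
    [0,0,0],
    [0,0,0.4],
    [0,0,0.8],
    [0,0,1.1],
    [0,0,1.4],
    [0,0,1.7],
    [0,0,2],
    [0,0,2],
    [0,0,2],
    [0,0,2]
  ],
  "rotation": [
    [0,0,0],
    [0,0,0],
    [0,0,0],
    [0,0,0],
    [0,0,0],
    [0,0,0],
    [0,0,0],
    [0,0,0],
    [0,0,0],
    [0,0,0]
  ],
  "jaw": [1,1,1,1,1,1,1,1,1,1]
}}

```text
clock: 35.45
eef_pos: [0.4967, 0.1378, 0.0984]
tool_rot: [0.0, 0.814, 0.581, 0.0]
contact_force: [0.5, 0.5, -0.8]
grip_width: 0.281
grasp_force: 30.0
```

Request:
{"op": "servo_tool", "data": {
  "slide": [
    [0,0,0.2],
    [0,0,0.4],
    [0,0,0.6],
    [0,0,0.8],
    [0,0,0.85],
    [0,0,0.9],
    [0,0,0.9],
    [0,0,0.9],
    [0,0,0.9],
    [0,0,0.9]
  ],
  "rotation": [
    [0,0,0],
    [0,0,0],
    [0,0,0],
    [0,0,0],
    [0,0,0],
    [0,0,0],
    [0,0,0],
    [0,0,0],
    [0,0,0],
    [0,0,0]
  ],
  "jaw": [1,1,1,1,1,1,1,1,1,1]
}}

```text
clock: 36.45
eef_pos: [0.4966, 0.1378, 0.0894]
tool_rot: [-0.0, 0.814, 0.581, -0.0]
contact_force: [-0.5, -0.6, 3.0]
grip_width: 0.28
grasp_force: 30.0
```

Request:
{"op": "servo_tool", "data": {
  "slide": [
    [0,0,0],
    [0,0,0],
    [0,0,0],
    [0,0,0],
    [0,0,0],
    [0,0,0],
    [0,0,-2],
    [0,0,-5],
    [0,0,-8],
    [0,0,-10]
  ],
  "rotation": [
    [0,0,0],
    [0,0,0],
    [0,0,0],
    [0,0,0],
    [0,0,0],
    [0,0,0],
    [0,0,0],
    [0,0,0],
    [0,0,0],
    [0,0,0]
  ],
  "jaw": [5,5,5,5,5,5,5,5,5,5]
}}

```text
clock: 37.45
eef_pos: [0.4972, 0.1379, 0.1913]
tool_rot: [0.0, 0.814, 0.581, 0.001]
contact_force: [1.0, 0.1, 0.9]
grip_width: 0.545
grasp_force: 0.0
```

Request:
{"op": "servo_tool", "data": {
  "slide": [
    [-16.1,16.8,0],
    [-16.1,16.8,0],
    [-16.1,16.8,0],
    [-16.1,16.8,0],
    [-16.1,16.8,0],
    [-16.1,16.8,4],
    [-16.1,16.8,9],
    [-16.1,16.8,9],
    [-16.1,16.8,9],
    [-16.1,16.8,9]
  ],
  "rotation": [
    [0,0,0.175],
    [0,0,0.175],
    [0,0,0.175],
    [0,0,0.175],
    [0,0,0.175],
    [0,0,0.175],
    [0,0,0.175],
    [0,0,0.175],
    [0,0,0.175],
    [0,0,0.175]
  ],
  "jaw": [8,8,8,8,8,8,8,8,8,8]
}}

```text
clock: 38.45
eef_pos: [0.6049, -0.0689, 0.1016]
tool_rot: [0.001, 0.861, 0.508, 0.001]
contact_force: [0.4, -0.5, 0.5]
grip_width: 0.87
grasp_force: 0.0
```

Request:
{"op": "servo_tool", "data": {
  "slide": [
    [0,0,0],
    [0,0,0],
    [0,0,0],
    [0,0,2],
    [0,0,4],
    [0,0,5],
    [0,0,6],
    [0,0,6],
    [0,0,6],
    [0,0,6]
  ],
  "rotation": [
    [0,0,0],
    [0,0,0],
    [0,0,0],
    [0,0,0],
    [0,0,0],
    [0,0,0],
    [0,0,0],
    [0,0,0],
    [0,0,0],
    [0,0,0]
  ],
  "jaw": [8,8,8,8,8,8,8,8,8,8]
}}

```text
clock: 39.45
eef_pos: [0.604, -0.0691, 0.04]
tool_rot: [0.0, 0.861, 0.508, 0.0]
contact_force: [0.3, 0.8, 0.3]
grip_width: 0.869
grasp_force: 0.0
```

Lower 10 mm, close, lift.

Request:
{"op": "servo_tool", "data": {
  "slide": [
    [-0.1,0,0.5],
    [-0.1,0,1],
    [-0.1,0,1],
    [-0.1,0,1],
    [-0.1,0,1],
    [-0.1,0,1],
    [-0.1,0,1],
    [-0.1,0,1],
    [-0.1,0,1],
    [-0.1,0,1]
  ],
  "rotation": [
    [0,0,0],
    [0,0,0],
    [0,0,0],
    [0,0,0],
    [0,0,0],
    [0,0,0],
    [0,0,0],
    [0,0,0],
    [0,0,0],
    [0,0,0]
  ],
  "jaw": [8,8,8,3,3,3,3,3,3,3]
}}

```text
clock: 40.45
eef_pos: [0.603, -0.0699, 0.0294]
tool_rot: [0.0, 0.861, 0.508, 0.0]
contact_force: [-0.3, 0.1, 1.8]
grip_width: 0.493
grasp_force: 30.0
```

Request:
{"op": "servo_tool", "data": {
  "slide": [
    [0,0,0],
    [0,0,0],
    [0,0,0],
    [0,0,-1],
    [0,0,-3],
    [0,0,-7],
    [0,0,-12],
    [0,0,-17],
    [0,0,-17],
    [0,0,-17]
  ],
  "rotation": [
    [0,0,0],
    [0,0,0],
    [0,0,0],
    [0,0,0],
    [0,0,0],
    [0,0,0],
    [0,0,0],
    [0,0,0],
    [0,0,0],
    [0,0,0]
  ],
  "jaw": [3,3,3,3,3,3,3,3,3,3]
}}

```text
clock: 41.45
eef_pos: [0.6036, -0.07, 0.2011]
tool_rot: [0.001, 0.861, 0.508, 0.001]
contact_force: [-0.2, -0.3, -1.3]
grip_width: 0.5
grasp_force: 30.0
```

Request:
{"op": "servo_tool", "data": {
  "slide": [
    [21.1,-19.4,0],
    [21.1,-19.4,0],
    [21.1,-19.4,0],
    [21.1,-19.4,0],
    [21.1,-19.4,0],
    [21.1,-19.4,0],
    [21.1,-19.4,0],
    [21.1,-19.4,0],
    [21.1,-19.4,0],
    [21.1,-19.4,0]
  ],
  "rotation": [
    [0,0,0],
    [0,0,0],
    [0,0,0],
    [0,0,0],
    [0,0,0],
    [0,0,0],
    [0,0,0],
    [0,0,0],
    [0,0,0],
    [0,0,0]
  ],
  "jaw": [3,3,3,3,3,3,3,3,3,3]
}}

```text
clock: 42.45
eef_pos: [0.5353, 0.2073, 0.1987]
tool_rot: [0.0, 0.862, 0.507, -0.001]
contact_force: [0.2, 0.1, 0.1]
grip_width: 0.495
grasp_force: 30.0
```

Request:
{"op": "servo_tool", "data": {
  "slide": [
    [0,0,4],
    [0,0,8],
    [0,0,11],
    [0,0,13],
    [0,0,14.5],
    [0,0,15.5],
    [0,0,16],
    [0,0,16],
    [0,0,16],
    [0,0,16]
  ],
  "rotation": [
    [0,0,0],
    [0,0,0],
    [0,0,0],
    [0,0,0],
    [0,0,0],
    [0,0,0],
    [0,0,0],
    [0,0,0],
    [0,0,0],
    [0,0,0]
  ],
  "jaw": [3,3,3,3,3,3,3,3,3,3]
}}

```text
clock: 43.45
eef_pos: [0.5358, 0.2089, 0.0402]
tool_rot: [0.0, 0.861, 0.508, 0.001]
contact_force: [-0.4, 0.2, -0.9]
grip_width: 0.499
grasp_force: 30.0
```

Request:
{"op": "servo_tool", "data": {
  "slide": [
    [0,0,0.3],
    [0,0,0.6],
    [0,0,0.9],
    [0,0,0.95],
    [0,0,0.95],
    [0,0,0.95],
    [0,0,0.95],
    [0,0,0.95],
    [0,0,0.95],
    [0,0,0.95]
  ],
  "rotation": [
    [0,0,0],
    [0,0,0],
    [0,0,0],
    [0,0,0],
    [0,0,0],
    [0,0,0],
    [0,0,0],
    [0,0,0],
    [0,0,0],
    [0,0,0]
  ],
  "jaw": [3,3,3,3,3,3,3,3,3,3]
}}

```text
clock: 44.45
eef_pos: [0.5352, 0.2086, 0.0298]
tool_rot: [-0.0, 0.861, 0.508, 0.0]
contact_force: [-0.1, -0.3, -0.7]
grip_width: 0.492
grasp_force: 30.0
```

Request:
{"op": "servo_tool", "data": {
  "slide": [
    [0,0,0],
    [0,0,0],
    [0,0,0],
    [0,0,0],
    [0,0,0],
    [0,0,-1],
    [0,0,-3],
    [0,0,-7],
    [0,0,-12],
    [0,0,-16]
  ],
  "rotation": [
    [0,0,0],
    [0,0,0],
    [0,0,0],
    [0,0,0],
    [0,0,0],
    [0,0,0],
    [0,0,0],
    [0,0,0],
    [0,0,0],
    [0,0,0]
  ],
  "jaw": [7,7,7,7,7,7,7,7,7,7]
}}

```text
clock: 45.45
eef_pos: [0.5354, 0.2088, 0.193]
tool_rot: [0.0, 0.861, 0.508, 0.001]
contact_force: [0.4, 0.8, -0.0]
grip_width: 0.764
grasp_force: 0.0
```

Request:
{"op": "servo_tool", "data": {
  "slide": [
    [0,0,-5],
    [0,0,-10],
    [-9,0,-12],
    [-9,0,-12],
    [-9,0,-12],
    [-9,0,-12],
    [-9,0,-12],
    [-9,0,-12],
    [-9,0,-12],
    [-9,0,-12]
  ],
  "rotation": [
    [0,0,0],
    [0,0,0],
    [0,0,0],
    [0,0,0],
    [0,0,0],
    [0,0,0],
    [0,0,0],
    [0,0,0],
    [0,0,0],
    [0,0,0]
  ],
  "jaw": [9,9,9,9,9,9,9,9,9,9]
}}

```text
clock: 46.45
eef_pos: [0.4917, 0.1303, 0.3093]
tool_rot: [-0.0, 0.861, 0.508, -0.0]
contact_force: [-0.6, -0.0, 1.2]
grip_width: 0.978
grasp_force: 0.0
```

Run:
```python
from h import *
o=env.get_obs(); c=env.get_calibration("wrist"); p,d=env.capture("wrist")
cv2.imwrite("pics/w6.png",p[:,:,::-1]);print(o["clock"],o["eef_pos"])
W=cloud(c,d);z=W[...,2];xy=W[...,:2]
for n,q,h,r in [("hub top",[.573,.2785],.040,.05),("flange disc",[.573,.2785],.017,.05),("reducer top",[.535,.2085],.052,.035),("plug disc",[.4975,.138],.065,.05),("plug top",[.4975,.138],.083,.03)]:
    k=(np.linalg.norm(xy-q,axis=-1)<r)&(np.abs(z-h)<.003); A=np.c_[xy[k],np.ones(k.sum())]
    if k.sum()>20: print(n,k.sum(),np.median(z[k]).round(4),mecirc(xy[k]),"slope",np.linalg.lstsq(A,z[k],rcond=None)[0][:2].round(3))
    else: print(n,k.sum())
```

```text
46.45 [0.49173206 0.13034589 0.30931732]
hub top 467 0.0399 [574.  277.7  25.3] slope [-0.001  0.002]
flange disc 1496 0.0171 [573.8 278.3  40.3] slope [ 0.001 -0.002]
reducer top 194 0.0522 [537.1 208.7  16. ] slope [ 0.001 -0.01 ]
plug disc 1121 0.0652 [498.1 137.5  30.9] slope [ 0.001 -0.002]
plug top 382 0.0832 [498.4 137.6  17.6] slope [ 0.006 -0.006]
```

View pics/w6.png

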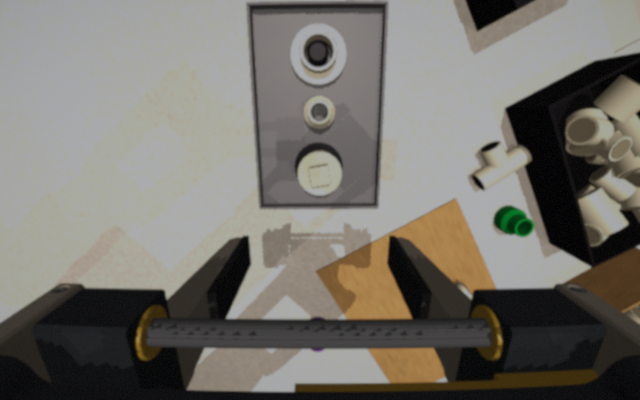

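The tray shows the flange on the post (318,53), the reducer at mid-tray (319,112) and the plug seated in the coupling (320,173). All heights and positions are within 3 mm, and the arm is clear.

```bash
python3 -c "
from rig import env
print(env.hand_in())"
```

```text
the job is handed in; nothing more can be done
None
```

I handed the order in at about 46.5 s of the 131 s allowed. In my last wrist-camera check the seal and flange stack on the post, the reducer midway, and the plugged coupling on the pad were all level and within 3 mm of target. I never gripped or went near the elbow or tee, but didn't re-measure them, and the judge returned no verdict.

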